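# Start the bench warmer and press its key guard home

## Task

Start the bench warming plate by pressing its keys fully down one at a time, each let up again before the next: first the small round key, then the narrow bar key, then the big square key. Then fit the white key guard that lies beside it over the keypad, press it down by the middle until it snaps over the catches and sits fully home on the casing, and keep pressing: finish with the robot still pushing the guard down firmly, not let go. Leave the other things on the bench where they are.

Things in the scene. Friction and masses are not known exactly. Their poses are not given: they have to be found in the camera images.
- warmer: Bench warming plate, fixed to the bench: white casing 240 (x) x 180 (y) x 42 mm high, origin at the centre of its underside, z up. Its -x end carries the raised keypad, the rest an aluminium plate (140 x 150 mm, top 8 mm above the casing). Position and yaw vary.
- keypad (a point): Centre of the keypad, level with the casing's flat top (z = 42 mm), 78 mm from the warmer's origin towards its -x end; axes as the warmer's. The keypad is a grey block 46 (x) x 110 (y) x 18 mm high round this point, its top edges chamfered 5 mm, with a spring catch on each long side. The guard is home when its origin is at this point.
- round_key_top (a point): Centre of the top of the small round key, 14 mm across; moves with it. The three keys are black, in white surrounds, in a row along the warmer's y, at -38, 0 and +38 mm from the keypad's centre; which key stands in which place varies. Tops 7 mm above the keypad block, 25 mm above point keypad.
- bar_key_top (a point): Centre of the top of the narrow bar key, 30 (warmer's x) x 9 (y) mm. Same row and height.
- square_key_top (a point): Centre of the top of the big square key, 22 x 22 mm. Same row and height.
- round_key (a joint): Travel of the small round key, m: 0 up, 0.004 fully down. Springs back; 2 N starts it moving, 4 N is fully down. Counts as pressed beyond 0.003.
- bar_key (a joint): Travel of the narrow bar key, as for the round key.
- square_key (a joint): Travel of the big square key, as for the round key.
- guard: The key guard, loose, lying right way up: a white plastic cap 63 (x) x 120 (y) mm, 0.08 to 0.17 kg. Origin at the centre of its open lower edge, z up. Flat top 30 mm above the origin, with a grip rib on it. Walls 3 mm, inside 57 x 114 mm; a rounded bead 66 mm long stands 3 mm inward at the bottom of both long walls. Fits either way round, its y along the warmer's y.
- rib_top (a point): Centre of the top of the guard's grip rib, 55 mm above the guard's origin; axes as the guard's. The rib is 14 (x) x 60 (y) mm and rises 25 mm from the guard's flat top: grip it across x.
- catch_near (a joint): Travel of the spring catch on the keypad's -x side, m: 0 out, 0.005 pushed in. A steel bar 50 mm long, standing 5 mm out of the block, axis 9.5 mm above point keypad; 5 N at rest, 2 N more per mm. The guard set down rests on both catches, origin about 12 mm above point keypad; pressed, the force peaks at 12 to 13 N near 10 mm, drops to nothing by 6 mm, and it goes home.
- catch_far (a joint): The same for the equal catch on the keypad's +x side.
- petri_dish: Bystander: petri dish 60 mm across, 14 mm high, standing on the aluminium plate. Origin under its centre.
- sample_jar: Bystander: small sample jar with red lid, 41 mm across, 59 mm high. Origin under its centre.
- tape_roll: Bystander: roll of tape lying flat, 66 mm across, 19 mm high. Origin under its centre.
- marker: Bystander: marker pen lying on the bench, 130 mm long, 14 mm thick. Origin under its centre.
- lab_timer: Bystander: small white timer on a wedge foot, 48 x 70 x 56 mm. Origin under its centre.
- slide_pack: Bystander: small white carton of slides, 28 x 78 x 25 mm. Origin under its centre.
Not all that is in view belongs to the job. Leave any yellow look-alike of the guard alone.

How it is judged:
By the outcome, as a careful person would: the job done as asked, in the order asked, and still so for the second after the job is handed in, while the arm keeps its last pose, push and grip.
It also fails if it takes over 51 s, if anything falls off the work surface, if the arm or the gripper's body presses on something with over 40 N, if the wrist force passes 120 N, or if a joint passes its speed limit or range.

## Robot

A 6-joint arm with a two-finger parallel gripper is mounted at the origin on a cart in front of the work surface, level with it; the furniture and walls round the work are solid. World frame = base frame: x ahead of the robot, y to its left, z up, the work surface at z = 0. Lengths are in m, angles in rad, forces in N, time in s.
With the tool pointing down it reaches from about 0.425 to 1.125 m from the base axis. Payload 14.9 kg.
Tool frame: the origin (TCP) lies at the very end of the fingers, on their centre line; the grasp point (between the pads) lies 19 mm behind it; z points along the fingers, y is the line along which they close (so a half turn about z gives the same grasp; the last joint's range is limited). The gripper opens to 91 mm and grips with 3 to 60 N. Pads are 32 mm wide; open, the fingers measure 118 mm over their backs; the gripper's body (76 mm by 178 mm) begins 60 mm behind the grasp point.
Start: joints at [-1.154, 0.379, 1.734, -0, 1.028, -0.033], TCP at [0.304, -0.63, 0.175] pointing down, gripper open.
Joint ranges: [-2.77, 2.77], [-0.74, 2.19], [0, 2.66], [-1.06, 4.2], [0.31, 2.87], [-3.08, 3.08]. Speed limits (rad/s): [1.89, 1.89, 2.39, 3.14, 3.14, 3.14].

## Interface

Orientations are given as a unit quaternion [w, x, y, z].
In Python, from station import arm gives the robot as it stands.
- The arm moves only by the tool arm_command, never from a script. Its argument "series" is a list of rows, each a list of 5 numbers: the opening, from -1 (shut) to 1 (fully open), then the shift along the tool's x, y, z in units of 0.06 m (1.0 is 0.06 m), then the turn about the tool's z in units of 0.1 rad (1.0 is 0.1 rad). In form: [[hand, dx, dy, dz, spin], ...]. A call has exactly 10 rows; each row shifts and turns the commanded pose from where the row before left it, along the tool's axes as they then stand; what a row does not reach is not made up. A row lasts 1/8 s, in which the tool goes at most 62.5 mm and 10.7 degrees, less where a joint would pass 70% of its speed; a pose out of reach is approached as far as the arm can. A call with a number of a shift or a turn outside -1 to 1 is refused whole. A call with a gripper value outside its range is refused whole. The fingers move at their own pace and stop on an object; "grip_force" is the grip in N (left out, the last holds). Time passes only in rows, so rows that do not move let the fingers close, or fill a call up. It gives the time, the measured TCP pose, the force, the opening and the grip force at its end, in the units of the state.
- arm.sense(): the state, without advancing time (a new reading comes with each control period).
- arm.get_image(name): name is "scene" or "top"; returns (picture, depth): 400x640x3 uint8, blue, green, red; 400x640 float32, m along the optical axis (not along the pixel's ray), 0 where there is no reading.
- arm.camera_params(name): a dict with "camera_matrix" (3x3 intrinsics, pixels), "D" ([k1, k2, p1, p2, k3] as OpenCV has them; the pictures are not rectified), "R" (3x3) and "t" (3): a world point X has camera coordinates R X + t. Camera axes: x right, y down, z forward; pixel columns grow to the right and rows downward; lengths in m; the calibration is good to about 2 mm. A picture is of the moment at which its call begins. camera_params takes no time and is no camera call.
- arm.sign_off(): hands the job in; it is judged then, once.
The state is a dict: "clock": time; "joint_positions": joint angles; "joint_vel": joint speeds; "effort": joint torques, N m; "eef_pos": TCP position; "eef_rot": TCP orientation; "wrist_force": force on the tool from outside, world axes, zero at the start; "wrist_torque": the same for the moment, N m; "finger_gap": finger opening in m; "finger_force": force on a finger pad.
Only numpy, scipy, OpenCV 4.12 (cv2) and the standard library are available. Lean on these libraries where they do the work, as an engineer would, in place of code of your own. Each camera call takes 0.05 s, during which the arm holds its last target. There are 200 camera calls.

## Working session

There is one attempt and no reset: what is moved stays moved. The work goes in short steps, Python scripts to look and compute and a tool call to move; the robot and the scene stay as the last step left them, time stands still between calls to the robot, and variables do not carry over. Pictures are saved under pics/ and viewed, at most 10 in all, crops included, and the job is handed in when it is done.

Besides the shell and the picture viewer there is one more tool, called after "Request:" as name(argument=value, ...) on one line, values as JSON. arm_command: Moves the arm, as the interface text tells. Shifts and turns lie within -1 to 1; 1 stands for 0.06 m of shift or 0.1 rad of turn. Its arguments: {"type":"object","properties":{"series":{"type":"array"},"grip_force":{"type":"number"}},"required":["series"]}

```bash
ls; mkdir -p pics; cat > h.py <<'E'
import numpy as np, cv2
from station import arm
def cam(n):
    p=arm.camera_params(n); return [np.array(p[k],float) for k in("camera_matrix","D","R","t")]
def ray(n,px,z):
    K,D,R,t=cam(n); u=cv2.undistortPoints(np.array(px,float).reshape(-1,1,2),K,D).reshape(-1,2)
    d=np.c_[u,np.ones(len(u))]@R; c=-R.T@t
    return c+d*((z-c[2])/d[:,2])[:,None]
def cloud(n,dep):
    K,D,R,t=cam(n); h,w=dep.shape
    px=np.stack(np.meshgrid(np.arange(w),np.arange(h)),-1).astype(float)
    u=cv2.undistortPoints(px.reshape(-1,1,2),K,D).reshape(-1,2)
    return ((np.c_[u,np.ones(len(u))]*dep.reshape(-1,1)-t)@R).reshape(h,w,3)
def proj(n,X):
    K,D,R,t=cam(n); return cv2.projectPoints(np.array(X,float).reshape(-1,1,3),cv2.Rodrigues(R)[0],t,K,D)[0].reshape(-1,2)
E
python3 - <<'E'
from h import *
for n in("scene","top"):
    i,d=arm.get_image(n); cv2.imwrite(f"pics/{n}0.png",i); np.save(f"{n}0.npy",d)
    K,D,R,t=cam(n); print(n,-R.T@t,R[2],K[0,0],(d>0).mean())
s=arm.sense(); print(s['clock'],s['eef_pos'],s['eef_rot'],s['wrist_force'],s['finger_gap'])
E
```

```text
pics
scene [-0.21649023  0.50609892  0.9285891 ] [ 0.58199161 -0.45883658 -0.67138272] 421.7900458957979 0.99587109375
top [ 0.33791759 -0.06768647  1.57216458] [ 0.123647   -0.02315848 -0.992056  ] 498.91008619541674 0.99590625
0.1 [ 0.30418108 -0.63002164  0.1746604 ] [-4.81801482e-04  9.74818641e-01  2.22998604e-01 -8.78196017e-05] [ 0.36023213 -0.70158633  0.59198669] 0.0911247320850894
```

View pics/top0.png

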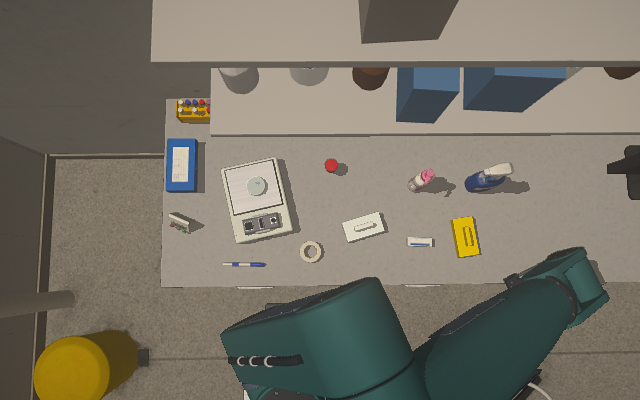

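View pics/scene0.png

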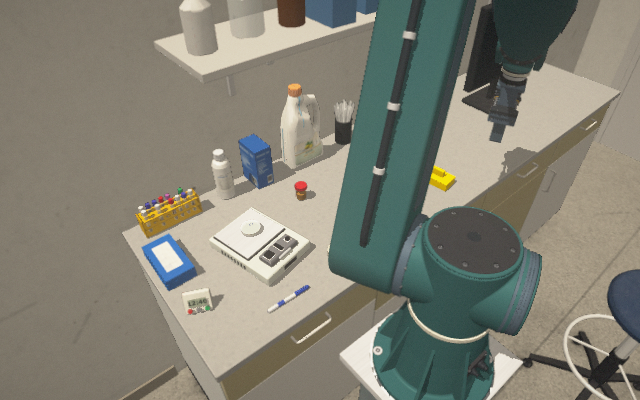

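In top: the warmer is at about (258,200) with its keypad at (262,223). Guard candidates are the white cap at (363,227), the yellow look-alike at (466,237) and the small white slide carton at (420,242). The white one at (363,227), with a rib, fits. I'll confirm it in a crop and measure.

```bash
python3 - <<'E'
from h import *
i=cv2.imread("pics/top0.png"); d=np.load("top0.npy"); P=cloud("top",d)
c=i[150:262,215:390]; cv2.imwrite("pics/crop1.png",cv2.resize(c,None,fx=4.5,fy=4.5,interpolation=cv2.INTER_CUBIC))
Z=P[...,2]
def blob(lo,hi,box):
    x0,x1,y0,y1=box; m=np.zeros(Z.shape,np.uint8); m[y0:y1,x0:x1]=((Z>lo)&(Z<hi))[y0:y1,x0:x1]
    n,l,st,ce=cv2.connectedComponentsWithStats(m); k=1+np.argmax(st[1:,4]); q=P[l==k]
    r=cv2.minAreaRect(q[:,:2].astype(np.float32)); print(lo,hi,len(q),ce[k].round(1),"rect",np.round(r[0],4),np.round(r[1],4),round(r[2],2),"z",np.median(q[:,2]).round(4)); return q
G=(335,395,205,250); blob(.012,.1,G); blob(.022,.038,G); blob(.043,.07,G)
W=(215,300,150,250); blob(.02,.1,W); blob(.034,.1,W); blob(.045,.054,(218,290,155,212)); blob(.052,.08,(235,292,205,245)); 
# bench, shelf
print("bench z",np.median(Z[255:275,180:210]), "shelf", Z[100,300],P[132,400],P[125,300],P[60,300])
# dark keys
g=cv2.cvtColor(i,cv2.COLOR_BGR2GRAY); m=np.zeros_like(g); m[205:245,235:295]=(g[205:245,235:295]<60)*255
n,l,st,ce=cv2.connectedComponentsWithStats(m)
for k in range(1,n): 
    if st[k,4]>4: print(st[k],ce[k].round(1),ray("top",[ce[k]],.067).round(4))
E
```

```text
0.012 0.1 791 [362.7 226.4] rect [ 0.4616 -0.2131] [0.063  0.1212] 16.71 z 0.0306
0.022 0.038 671 [362.8 226.3] rect [ 0.4617 -0.2131] [0.063  0.1212] 16.61 z 0.0301
0.043 0.07 92 [363.3 225.7] rect [ 0.4614 -0.2123] [0.0142 0.0594] 16.41 z 0.0559
0.02 0.1 4491 [256.3 199.7] rect [0.5491 0.1172] [0.2428 0.181 ] 12.95 z 0.0482
0.034 0.1 4411 [256.1 199.3] rect [0.5486 0.117 ] [0.2403 0.18  ] 12.67 z 0.0483
0.045 0.054 1602 [253.  186.7] rect [0.5845 0.1223] [0.1512 0.1718] 11.08 z 0.0494
0.052 0.08 577 [260.9 222.9] rect [0.4724 0.0999] [0.0553 0.1095] 13.56 z 0.0596
bench z -0.0007215510653568462 shelf 0.531995317881065 [ 0.62387146 -0.24977487  0.53041623] [ 0.63903206 -0.03510158  0.53475871] [ 0.62263367 -0.04726348  0.91034048]
[271 219   4   3   5] [272.4 220.4] [[0.4788 0.0641 0.067 ]]
```

View pics/crop1.png

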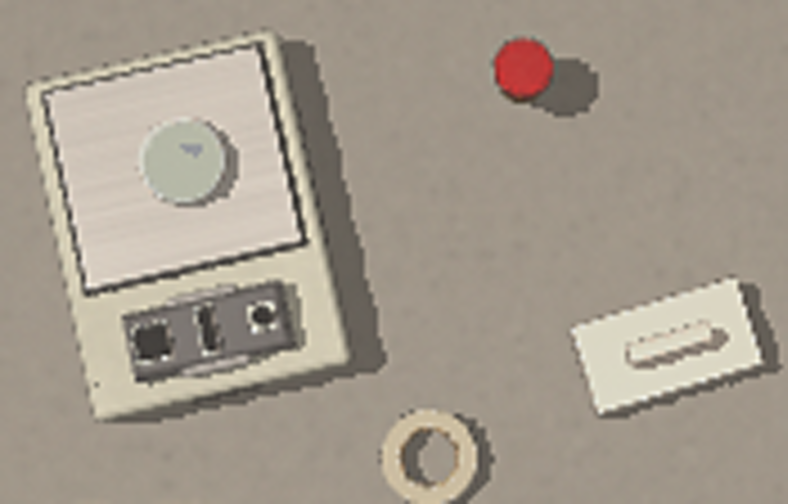

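The crop confirms it: the white guard with its rib is at crop (675,345). The square key is at crop (152,342), the bar at (207,328) and the round at (263,316), so the row runs square (+y), bar, round (-y). Next I'll refine the key points and plan the moves.

```bash
cat >> h.py <<'E'
def th(q):
    w,x,y,z=q; return np.arctan2(2*(x*y+w*z),1-2*(y*y+z*z))
def plan(p1,th1,n,p0=None,th0=None,turn_n=None):
    s=arm.sense(); p0=np.array(s['eef_pos'] if p0 is None else p0); t=th(s['eef_rot']) if th0 is None else th0
    d=(np.array(p1)-p0)/n; m=turn_n or n; dt=(th1-t)/m
    for k in range(n):
        c,s_=np.cos(t),np.sin(t)
        v=np.array([d[0]*c+d[1]*s_, d[0]*s_-d[1]*c, -d[2]])/.06
        sp=-dt/.1 if k<m else 0; t+=dt if k<m else 0
        print([round(float(a),3) for a in v]+[round(float(sp),3)])
E
python3 - <<'E'
from h import *
O=np.array([.5488,.117]); kp=np.array([.4724,.0999]); 
for n in("top","scene"):
    i=cv2.imread(f"pics/{n}0.png"); g=cv2.cvtColor(i,cv2.COLOR_BGR2GRAY).astype(float)
    a=np.radians(12.9); y=np.array([-np.sin(a),np.cos(a)])
    for nm,o in(("sq",.038),("bar",0),("rnd",-.038)):
        c=proj(n,[*(kp+o*y),.067])[0]; x0,y0=np.round(c).astype(int); r=5
        b=g[y0-r:y0+r+1,x0-r:x0+r+1]; w=np.clip(65-b,0,None); yy,xx=np.mgrid[-r:r+1,-r:r+1]
        ce=np.array([x0+(w*xx).sum()/w.sum(),y0+(w*yy).sum()/w.sum()])
        X=ray(n,[ce],.067)[0]; print(n,nm,c.round(1),ce.round(1),X.round(4),"expected",(kp+o*y).round(4),int(b.min()))
plan([.479,.064,.10],np.radians(102.9),15)
E
```

```text
top sq [248.2 225.5] [248.2 227.4] [0.4582 0.1367 0.067 ] expected [0.4639 0.1369] 53
top bar [260.5 222.6] [260.6 224. ] [0.4682 0.0997 0.067 ] expected [0.4724 0.0999] 55
top rnd [272.8 219.7] [272.5 220.2] [0.4795 0.0639 0.067 ] expected [0.4809 0.0629] 51
scene sq [269. 252.] [nan nan] [nan nan nan] expected [0.4639 0.1369] 66
scene bar [278.3 243.8] [nan nan] [nan nan nan] expected [0.4724 0.0999] 65
scene rnd [287.3 235.9] [nan nan] [nan nan nan] expected [0.4809 0.0629] 66
[0.51, -0.61, 0.083, -0.897]
[0.563, -0.562, 0.083, -0.897]
[0.611, -0.509, 0.083, -0.897]
[0.654, -0.452, 0.083, -0.897]
[0.692, -0.392, 0.083, -0.897]
[0.724, -0.328, 0.083, -0.897]
[0.751, -0.262, 0.083, -0.897]
[0.771, -0.194, 0.083, -0.897]
[0.786, -0.124, 0.083, -0.897]
[0.793, -0.053, 0.083, -0.897]
[0.795, 0.018, 0.083, -0.897]
[0.79, 0.09, 0.083, -0.897]
[0.779, 0.16, 0.083, -0.897]
[0.761, 0.229, 0.083, -0.897]
[0.738, 0.297, 0.083, -0.897]<stdin>:9: RuntimeWarning: invalid value encountered in scalar divide
```

Request:
arm_command(series=[[-1,0.51,-0.61,0.08,-0.9],[-1,0.56,-0.56,0.08,-0.9],[-1,0.61,-0.51,0.08,-0.9],[-1,0.65,-0.45,0.08,-0.9],[-1,0.69,-0.39,0.08,-0.9],[-1,0.72,-0.33,0.08,-0.9],[-1,0.75,-0.26,0.08,-0.9],[-1,0.77,-0.19,0.08,-0.9],[-1,0.79,-0.12,0.08,-0.9],[-1,0.79,-0.05,0.08,-0.9]], grip_force=20)

```text
clock: 1.35
eef_pos: [0.4206, -0.1672, 0.1271]
eef_rot: [0.0, 0.78, 0.626, 0.0]
wrist_force: [0.7, -0.2, -0.4]
finger_gap: 0.0005
finger_force: 0.0
```

```bash
python3 - <<'E'
from h import *
s=arm.sense(); print(s['clock'],s['eef_pos'],np.degrees(th(s['eef_rot'])),s['wrist_force'],s['finger_gap'],s['joint_positions'])
plan([.4805,.063,.09],np.radians(102.9),7)
E
```

```text
1.35 [ 0.4205665  -0.16717624  0.12709066] 77.49651426939971 [ 0.67919797 -0.15526958 -0.44289751] 0.0004906307156957101 [-4.29862602e-01  5.36387520e-02  2.24711587e+00  1.01232499e-05
  8.40759713e-01 -2.11642359e-01]
[0.566, 0.021, 0.088, -0.633]
[0.563, 0.056, 0.088, -0.633]
[0.559, 0.092, 0.088, -0.633]
[0.552, 0.127, 0.088, -0.633]
[0.543, 0.162, 0.088, -0.633]
[0.531, 0.196, 0.088, -0.633]
[0.518, 0.229, 0.088, -0.633]
```

Request:
arm_command(series=[[-1,0.57,0.02,0.09,-0.63],[-1,0.56,0.06,0.09,-0.63],[-1,0.56,0.09,0.09,-0.63],[-1,0.55,0.13,0.09,-0.63],[-1,0.54,0.16,0.09,-0.63],[-1,0.53,0.2,0.09,-0.63],[-1,0.52,0.23,0.09,-0.63],[-1,0,0,0,0],[-1,0,0,0,0],[-1,0,0,0,0]])

```text
clock: 2.6
eef_pos: [0.4815, 0.0604, 0.0895]
eef_rot: [0.0, 0.626, 0.78, -0.0]
wrist_force: [0.2, 0.3, 0.0]
finger_gap: 0.0007
finger_force: 0.0
```

```bash
python3 - <<'E'
from h import *
s=arm.sense(); print(s['clock'],s['eef_pos'],np.degrees(th(s['eef_rot'])),s['wrist_force'])
plan([.4805,.063,.067],np.radians(102.9),3)
i,d=arm.get_image("scene"); cv2.imwrite("pics/press0.png",cv2.resize(i[180:300,200:360],None,fx=5,fy=5))
E
```

```text
2.6 [0.48154631 0.06044382 0.08953083] 102.52852763001754 [0.24407128 0.3157105  0.04340952]
[0.015, -0.003, 0.125, -0.022]
[0.015, -0.003, 0.125, -0.022]
[0.015, -0.003, 0.125, -0.022]
```

View pics/press0.png

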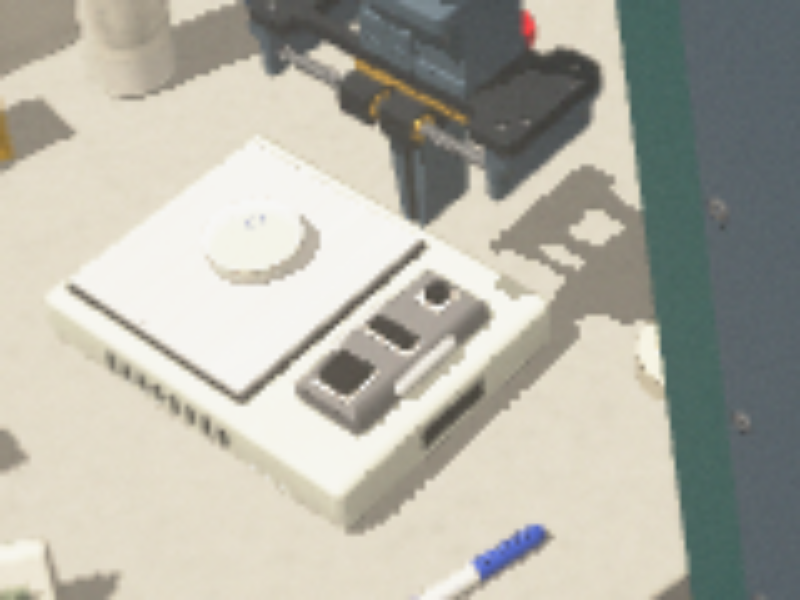

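The tip hangs at crop (425,215), above and behind the round key at crop (437,290). The keys are clearly visible: square (345,370), bar (393,333), round (437,290). I'll use this view to check the key positions and the tip's offset.

```bash
python3 - <<'E'
from h import *
s=arm.sense(); print("tcp proj scene",proj("scene",s['eef_pos']), "top",proj("top",s['eef_pos']))
n="scene"; i,d=arm.get_image(n); P=cloud(n,d); g=cv2.cvtColor(i,cv2.COLOR_BGR2GRAY).astype(float)
for nm,c in(("sq",(345,370)),("bar",(393,333)),("rnd",(437,290))):
    c=np.array(c)/5+[200,180]; x0,y0=np.round(c).astype(int); r=6
    b=g[y0-r:y0+r+1,x0-r:x0+r+1]; w=np.clip(80-b,0,None); yy,xx=np.mgrid[-r:r+1,-r:r+1]
    ce=np.array([x0+(w*xx).sum()/w.sum(),y0+(w*yy).sum()/w.sum()])
    print(nm,c,ce.round(1),ray(n,[ce],.067)[0].round(4),np.median(P[y0-1:y0+2,x0-1:x0+2].reshape(-1,3),0).round(4))
# tip depth patch
print(P[218:226,282:292,2].round(3)); print(P[222,284].round(3),P[224,284].round(3))
E
```

```text
tcp proj scene [[287.38666777 229.74294042]] top [[272.96496908 218.72863923]]
sq [269. 254.] [271.5 255.5] [0.4493 0.1388 0.067 ] [0.4585 0.1404 0.0654]
bar [278.6 246.6] [279.2 248.2] [0.4577 0.1075 0.067 ] [0.4634 0.1039 0.0657]
rnd [287.4 238. ] [287.4 239.1] [0.4707 0.07   0.067 ] [0.4769 0.0672 0.0643]
[[ 0.145  0.154  0.155  0.155  0.152  0.149  0.146  0.144  0.143  0.135]
 [ 0.143  0.149  0.153  0.153  0.149  0.146  0.141  0.137  0.139  0.134]
 [ 0.14   0.145  0.148  0.148  0.145  0.141  0.138  0.137  0.132 -0.004]
 [ 0.138  0.14   0.142  0.142  0.141  0.139  0.131  0.132 -0.002  0.001]
 [ 0.133  0.133  0.142  0.142  0.14   0.133 -0.004 -0.005 -0.001  0.002]
 [ 0.131  0.131  0.137  0.136  0.135 -0.003 -0.002  0.     0.002 -0.003]
 [ 0.037  0.128  0.132  0.131 -0.001  0.    -0.002 -0.004 -0.005  0.003]
 [ 0.037  0.041  0.125 -0.002 -0.004 -0.002 -0.003  0.    -0.003 -0.004]]
[0.467 0.078 0.142] [0.469 0.078 0.132]
```

The scene depth puts the finger end at z ≈ 0.125, but the reported TCP is at 0.0895. I'll check this against the start picture.

```bash
python3 - <<'E'
from h import *
d=np.load("scene0.npy"); P=cloud("scene",d)
print("start tcp proj",proj("scene",[.304,-.63,.175]))
Q=P[60:170,460:540]; m=(np.hypot(Q[...,0]-.304,Q[...,1]+.63)<.09)&(Q[...,2]>.08)
print("start lowest",np.sort(Q[m][:,2])[:8].round(3), Q[m][np.argsort(Q[m][:,2])[:4]].round(3))
for n in("scene","top"):
    i,d=arm.get_image(n); P=cloud(n,d); s=arm.sense(); e=s['eef_pos']
    m=(np.hypot(P[...,0]-e[0],P[...,1]-e[1])<.045)&(P[...,2]>.075); q=P[m]; o=np.argsort(q[:,2])
    print(n,len(q),s['clock'],e.round(4),q[o[:5]].round(3) if len(q) else 0)
    q=P[(P[...,2]>.125)&(P[...,2]<.155)&(np.hypot(P[...,0]-e[0],P[...,1]-e[1])<.06)]
    if len(q): print(q.mean(0),q.min(0),q.max(0))
E
```

```text
start tcp proj [[493.42726422 142.22470865]]
start lowest [0.21  0.211 0.211 0.212 0.212 0.212 0.213 0.213] [[ 0.285 -0.582  0.21 ]
 [ 0.282 -0.584  0.211]
 [ 0.267 -0.593  0.211]
 [ 0.268 -0.589  0.212]]
scene 1368 2.75 [0.4817 0.0606 0.0896] [[0.478 0.075 0.124]
 [0.472 0.076 0.126]
 [0.474 0.057 0.127]
 [0.48  0.08  0.129]
 [0.474 0.054 0.13 ]]
[0.47303494 0.06689925 0.14233073] [0.46498151 0.04246708 0.12605056] [0.48514516 0.08124497 0.15488663]
top 1039 2.8 [0.4817 0.0607 0.0896] [[0.522 0.078 0.405]
 [0.524 0.047 0.405]
 [0.521 0.075 0.408]
 [0.523 0.045 0.41 ]
 [0.521 0.068 0.411]]
```

Request:
arm_command(series=[[-1,0.06,-0.02,0.1,-0.06],[-1,0,0,0.15,0],[-1,0,0,0.1,0],[-1,0,0,0.03,0],[-1,0,0,0.02,0],[-1,0,0,0.02,0],[-1,0,0,0,0],[-1,0,0,0,0],[-1,0,0,0,0],[-1,0,0,0,0]])

```text
clock: 4.05
eef_pos: [0.4798, 0.0644, 0.0643]
eef_rot: [0.0, 0.623, 0.782, 0.0]
wrist_force: [0.1, -0.4, -0.4]
finger_gap: 0.0004
finger_force: 0.0
```

There is no contact at 0.064, so the true finger end is well above the reported TCP, by about 35 mm. I'll go down carefully and use the force reading.

Request:
arm_command(series=[[-1,0,0,0.15,0],[-1,0,0,0.15,0],[-1,0,0,0.1,0],[-1,0,0,0.05,0],[-1,0,0,0.02,0],[-1,0,0,0.02,0],[-1,0,0,0,0],[-1,0,0,0,0],[-1,0,0,0,0],[-1,0,0,0,0]])

```text
clock: 5.3
eef_pos: [0.4798, 0.0644, 0.0349]
eef_rot: [0.0, 0.623, 0.782, 0.0]
wrist_force: [0.1, -0.3, -0.3]
finger_gap: 0.0002
finger_force: 0.0
```

```bash
python3 - <<'E'
from h import *
i,d=arm.get_image("scene"); cv2.imwrite("pics/press1.png",cv2.resize(i[190:280,220:340],None,fx=5,fy=5))
P=cloud("scene",d); e=arm.sense()['eef_pos']; print(e,arm.sense()['wrist_force'])
E
```

```text
[0.4797694  0.06440581 0.03486409] [ 0.77403054 -0.41727683 -0.40963432]
```

View pics/press1.png

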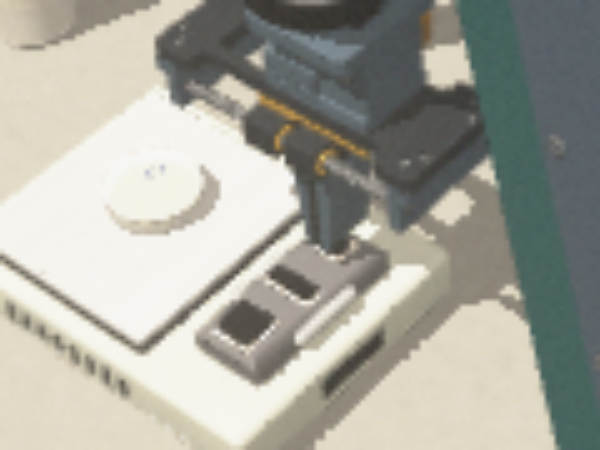

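The tip is just above the round key, at crop (345,245). I'll go down in fine steps.

Request:
arm_command(series=[[-1,0,0,0.02,0],[-1,0,0,0.02,0],[-1,0,0,0.02,0],[-1,0,0,0.02,0],[-1,0,0,0.02,0],[-1,0,0,0,0],[-1,0,0,0,0],[-1,0,0,0,0],[-1,0,0,0,0],[-1,0,0,0,0]])

```text
clock: 6.6
eef_pos: [0.4798, 0.0644, 0.0289]
eef_rot: [0.0, 0.623, 0.782, 0.0]
wrist_force: [-0.3, -0.2, -0.2]
finger_gap: 0.0009
finger_force: 0.0
```

Request:
arm_command(series=[[-1,0,0,0.02,0],[-1,0,0,0.02,0],[-1,0,0,0.02,0],[-1,0,0,0,0],[-1,0,0,0,0],[-1,0,0,0,0],[-1,0,0,0,0],[-1,0,0,0,0],[-1,0,0,0,0],[-1,0,0,0,0]])

```text
clock: 7.85
eef_pos: [0.4798, 0.0644, 0.0252]
eef_rot: [0.0, 0.623, 0.782, 0.0]
wrist_force: [0.6, 0.3, 3.5]
finger_gap: 0.0004
finger_force: 1.7
```

Request:
arm_command(series=[[-1,0,0,0.02,0],[-1,0,0,0.01,0],[-1,0,0,0.01,0],[-1,0,0,0,0],[-1,0,0,0,0],[-1,0,0,0,0],[-1,0,0,0,0],[-1,0,0,0,0],[-1,0,0,0,0],[-1,0,0,0,0]])

```text
clock: 9.1
eef_pos: [0.48, 0.0644, 0.024]
eef_rot: [-0.0, 0.623, 0.782, -0.0]
wrist_force: [-10.3, -1.6, 35.2]
finger_gap: 0.0004
finger_force: 17.6
```

Request:
arm_command(series=[[-1,0,0,-0.12,0],[-1,0,0,-0.1,0],[-1,0,0,0,0],[-1,0.32,0,0,0],[-1,0.31,0,0,0],[-1,0,0,0,0],[-1,0,0,0.1,0],[-1,0,0,0.06,0],[-1,0,0,0.03,0],[-1,0,0,0,0]])

```text
clock: 10.35
eef_pos: [0.4713, 0.1009, 0.0246]
eef_rot: [-0.0, 0.623, 0.782, -0.0]
wrist_force: [-1.2, -2.2, 3.2]
finger_gap: 0.0008
finger_force: 1.9
```

Request:
arm_command(series=[[-1,0,0,0.01,0],[-1,0,0,0.006,0],[-1,0,0,0,0],[-1,0,0,0,0],[-1,0,0,0,0],[-1,0,0,0,0],[-1,0,0,0,0],[-1,0,0,0,0],[-1,0,0,0,0],[-1,0,0,0,0]])

```text
clock: 11.6
eef_pos: [0.4714, 0.1009, 0.0242]
eef_rot: [-0.0, 0.623, 0.782, -0.0]
wrist_force: [-6.1, -3.6, 19.5]
finger_gap: 0.0006
finger_force: 9.7
```

Bar key bottomed out (19.5 N). Next is the square key.

Request:
arm_command(series=[[-1,0,0,-0.11,0],[-1,0,0,-0.1,0],[-1,0,0,0,0],[-1,0.32,0,0,0],[-1,0.31,0,0,0],[-1,0,0,0,0],[-1,0,0,0.11,0],[-1,0,0,0.07,0],[-1,0,0,0.02,0],[-1,0,0,0.01,0]])

```text
clock: 12.85
eef_pos: [0.463, 0.1377, 0.0242]
eef_rot: [-0.0, 0.623, 0.782, -0.0]
wrist_force: [-8.4, -3.2, 30.6]
finger_gap: 0.0006
finger_force: 15.2
```

```bash
python3 - <<'E'
from h import *
plan([.4616,-.2128,.07],np.radians(106.6),8,p0=[.463,.1377,.0777])
E
```

```text
[-0.711, -0.166, 0.016, -0.08]
[-0.71, -0.172, 0.016, -0.08]
[-0.708, -0.178, 0.016, -0.08]
[-0.707, -0.183, 0.016, -0.08]
[-0.705, -0.189, 0.016, -0.08]
[-0.704, -0.195, 0.016, -0.08]
[-0.702, -0.2, 0.016, -0.08]
[-0.701, -0.206, 0.016, -0.08]
```

Request:
arm_command(series=[[-1,0,0,-0.2,0],[-1,0,0,-0.7,0],[0,-0.71,-0.17,0.02,-0.08],[1,-0.71,-0.17,0.02,-0.08],[1,-0.71,-0.18,0.02,-0.08],[1,-0.71,-0.18,0.02,-0.08],[1,-0.71,-0.19,0.02,-0.08],[1,-0.7,-0.2,0.02,-0.08],[1,-0.7,-0.2,0.02,-0.08],[1,-0.7,-0.21,0.02,-0.08]])

```text
clock: 14.1
eef_pos: [0.4604, -0.2145, 0.068]
eef_rot: [-0.0, 0.598, 0.802, -0.0]
wrist_force: [0.3, -0.3, 0.9]
finger_gap: 0.0774
finger_force: 0.0
```

```bash
python3 - <<'E'
from h import *
s=arm.sense(); print(s['clock'],s['eef_pos'],np.degrees(th(s['eef_rot'])),s['wrist_force'],s['finger_gap'])
# keypad now unobstructed: settled measure in top, average of two
for k in range(2):
    i,d=arm.get_image("top"); P=cloud("top",d); Z=P[...,2]
    for lo,hi,b in((.034,.1,(215,300,150,250)),(.02,.1,(215,300,150,250)),(.052,.08,(235,292,205,245))):
        x0,x1,y0,y1=b; m=np.zeros(Z.shape,np.uint8); m[y0:y1,x0:x1]=((Z>lo)&(Z<hi))[y0:y1,x0:x1]
        n,l,st,ce=cv2.connectedComponentsWithStats(m); q=P[l==1+np.argmax(st[1:,4])]
        r=cv2.minAreaRect(q[:,:2].astype(np.float32)); print(lo,np.round(r[0],4),np.round(r[1],4),round(r[2],2))
cv2.imwrite("pics/top2.png",i)
plan([.4616,-.2128,.0],np.radians(106.6),4)
E
```

```text
14.1 [ 0.46044882 -0.21447821  0.06804033] 106.60305486912969 [ 0.32646387 -0.28749834  0.9368425 ] 0.07743214709203074
0.034 [0.5486 0.1167] [0.2405 0.1809] 12.57
0.02 [0.5488 0.1171] [0.2421 0.1814] 12.68
0.052 [0.4724 0.1002] [0.0559 0.1096] 12.45
0.034 [0.5484 0.117 ] [0.2412 0.1803] 12.6
0.02 [0.5486 0.1171] [0.2418 0.1813] 12.46
0.052 [0.4726 0.1   ] [0.056  0.1098] 12.77
[0.012, 0.007, 0.284, -0.007]
[0.012, 0.007, 0.284, -0.007]
[0.012, 0.007, 0.284, -0.007]
[0.012, 0.007, 0.284, -0.007]
```

Request:
arm_command(series=[[1,0.05,0.03,0.2,0],[1,0,0,0.35,0],[1,0,0,0.35,0],[1,0,0,0.2,0],[1,0,0,0.07,0],[1,0,0,0,0],[1,0,0,0,0],[1,0,0,0,0],[1,0,0,0,0],[1,0,0,0,0]], grip_force=40)

```text
clock: 15.45
eef_pos: [0.4618, -0.2094, -0.002]
eef_rot: [0.0, 0.598, 0.802, 0.0]
wrist_force: [-0.8, 0.5, 0.2]
finger_gap: 0.0918
finger_force: 0.0
```

```bash
python3 - <<'E'
from h import *
i,d=arm.get_image("top"); cv2.imwrite("pics/g_top.png",i)
i,d=arm.get_image("scene"); s=arm.sense(); c=proj("scene",[.4616,-.2128,.04])[0]; print(c,s['eef_pos'],s['wrist_force'],s['finger_gap'])
x,y=c.astype(int); cv2.imwrite("pics/g1.png",cv2.resize(i[y-60:y+60,x-80:x+80],None,fx=5,fy=5))
E
```

```text
[362.59905618 204.36293567] [ 0.46177487 -0.20936789 -0.0020857 ] [ 0.13177315  0.3665399  -0.5185368 ] 0.09107704826739331
```

View pics/g1.png

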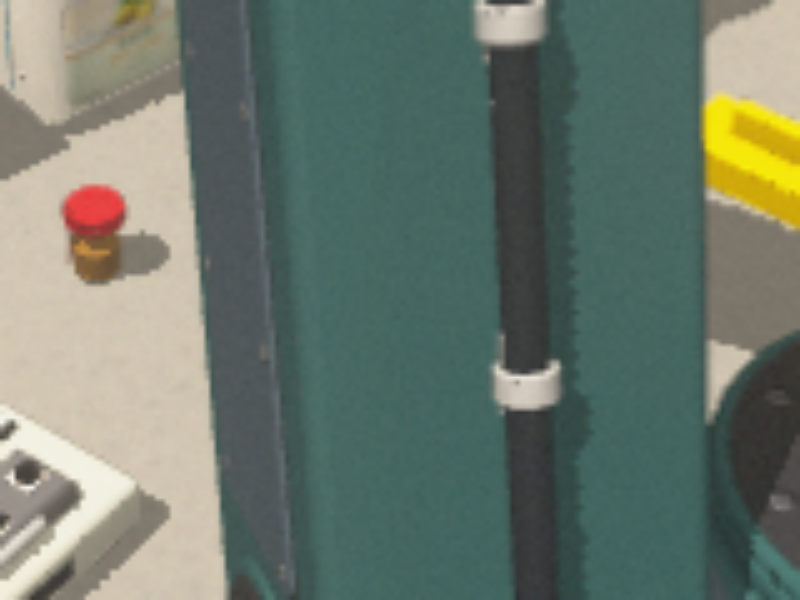

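The view is blocked by the arm: the jar is at crop (95,230) and the yellow look-alike at right, both undisturbed. There is no force, so I'll re-centre, go 3 mm lower and close.

Request:
arm_command(series=[[1,-0.05,-0.02,0,0],[1,0,0,0.05,0],[1,0,0,0,0],[-1,0,0,0,0],[-1,0,0,0,0],[-1,0,0,0,0],[-1,0,0,0,0],[-1,0,0,0,0],[-1,0,0,0,0],[-1,0,0,0,0]], grip_force=40)

```text
clock: 16.8
eef_pos: [0.4614, -0.2126, -0.0051]
eef_rot: [-0.0, 0.598, 0.802, 0.0]
wrist_force: [0.3, -0.4, -0.3]
finger_gap: 0.0242
finger_force: 0.0
```

Closing is still under way.

Request:
arm_command(series=[[-1,0,0,0,0],[-1,0,0,0,0],[-1,0,0,0,0],[-1,0,0,0,0],[-1,0,0,-0.1,0],[-1,0,0,-0.4,0],[-1,0,0,-0.9,0],[-1,0,0,-0.9,0],[-1,0,0,0,0],[-1,0,0,0,0]])

```text
clock: 18.05
eef_pos: [0.4611, -0.2123, 0.1326]
eef_rot: [-0.0, 0.598, 0.802, -0.0]
wrist_force: [-0.5, 0.5, -0.9]
finger_gap: 0.0138
finger_force: 40.0
```

```bash
python3 - <<'E'
from h import *
s=arm.sense(); print(s['clock'],s['eef_pos'],np.degrees(th(s['eef_rot'])),s['wrist_force'],s['wrist_torque'],s['finger_gap'],s['finger_force'])
a=np.radians(12.6); off=np.array([.4725-.4614,.1-(-.2126)]); print(off)
plan([.4725,.1,.115],np.radians(102.6),9)
E
```

```text
18.05 [ 0.4611031  -0.21234761  0.13264165] 106.61519769520419 [-0.51949677  0.51699612 -0.86748189] [ 0.04106922 -0.11720408  0.0046702 ] 0.013795796905346836 39.998998045921326
[0.0111 0.3126]
[0.548, 0.186, 0.033, 0.078]
[0.55, 0.181, 0.033, 0.078]
[0.551, 0.177, 0.033, 0.078]
[0.552, 0.173, 0.033, 0.078]
[0.554, 0.168, 0.033, 0.078]
[0.555, 0.164, 0.033, 0.078]
[0.556, 0.16, 0.033, 0.078]
[0.558, 0.155, 0.033, 0.078]
[0.559, 0.151, 0.033, 0.078]
```

Request:
arm_command(series=[[-1,0.55,0.18,0.05,0.08],[-1,0.55,0.18,0.05,0.08],[-1,0.55,0.18,0.05,0.08],[-1,0.55,0.17,0.05,0.08],[-1,0.55,0.17,0.05,0.08],[-1,0.55,0.16,0.05,0.08],[-1,0.55,0.16,0.05,0.08],[-1,0.56,0.16,0.05,0.07],[-1,0.56,0.15,0.05,0.07],[-1,0,0,0,0]])

```text
clock: 19.3
eef_pos: [0.4716, 0.1003, 0.1041]
eef_rot: [-0.001, 0.624, 0.781, -0.001]
wrist_force: [-0.2, -0.6, -1.8]
finger_gap: 0.0138
finger_force: 40.0
```

```bash
python3 - <<'E'
from h import *
i,d=arm.get_image("scene"); P=cloud("scene",d)
s=arm.sense(); e=s['eef_pos']; print(s['clock'],e,np.degrees(th(s['eef_rot'])),s['wrist_force'],s['finger_gap'])
cv2.imwrite("pics/hold.png",cv2.resize(i[180:300,200:360],None,fx=5,fy=5))
# top plane of the held guard
a=np.radians(12.6); zt=e[2]+.0051+.03; X=P-[e[0],e[1],0]; u=X[...,0]*np.cos(a)+X[...,1]*np.sin(a); v=-X[...,0]*np.sin(a)+X[...,1]*np.cos(a)
m=(abs(u)<.05)&(abs(v)<.08)&(abs(X[...,2]-zt)<.004); print("top plane",m.sum(),np.percentile(u[m],[1,50,99]).round(4),np.percentile(v[m],[1,50,99]).round(4),np.median(X[m][:,2]),zt)
E
```

```text
19.35 [0.47175619 0.09936125 0.10439158] 102.71112211194938 [-0.21851489  0.39320148 -0.87060042] 0.013959782818840815
top plane 419 [-0.0338 -0.0145  0.03  ] [-0.0507  0.0327  0.0637] 0.13783531890748865 0.13949158454396837
```

View pics/hold.png

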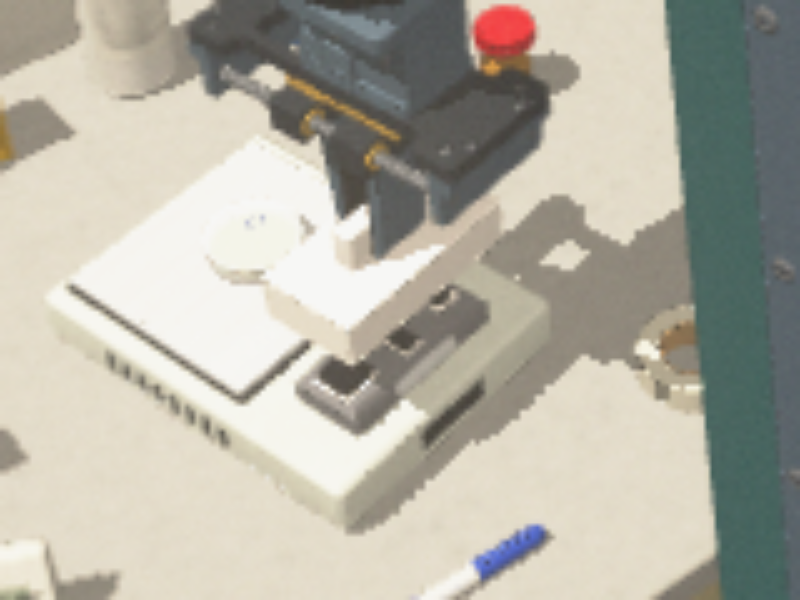

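The guard is held level above the keypad with the keys visible under it at crop (340,370) to (445,295), and the bystanders undisturbed. Its offset matches the scene camera's own bias, so I'll lower it.

Request:
arm_command(series=[[-1,0.01,0.01,0.2,0.02],[-1,0,0,0.2,0],[-1,0,0,0.15,0],[-1,0,0,0.12,0],[-1,0,0,0.1,0],[-1,0,0,0.06,0],[-1,0,0,0.04,0],[-1,0,0,0,0],[-1,0,0,0,0],[-1,0,0,0,0]])

```text
clock: 20.6
eef_pos: [0.4735, 0.0997, 0.0539]
eef_rot: [0.0, 0.626, 0.78, 0.0]
wrist_force: [0.1, -0.9, -0.6]
finger_gap: 0.014
finger_force: 40.0
```

Request:
arm_command(series=[[-1,0,-0.01,0.02,0],[-1,0,0,0.02,0],[-1,0,0,0.02,0],[-1,0,0,0.02,0],[-1,0,0,0,0],[-1,0,0,0,0],[-1,0,0,0,0],[-1,0,0,0,0],[-1,0,0,0,0],[-1,0,0,0,0]])

```text
clock: 21.85
eef_pos: [0.4729, 0.0995, 0.049]
eef_rot: [0.0, 0.626, 0.78, -0.0]
wrist_force: [-1.1, -0.2, 5.1]
finger_gap: 0.0138
finger_force: 40.0
```

The guard rests on both catches at the expected height (about 12 mm). Now I press.

Request:
arm_command(series=[[-1,0,0,0.02,0],[-1,0,0,0.02,0],[-1,0,0,0.02,0],[-1,0,0,0.02,0],[-1,0,0,0.02,0],[-1,0,0,0.02,0],[-1,0,0,0.02,0],[-1,0,0,0.02,0],[-1,0,0,0,0],[-1,0,0,0,0]], grip_force=50)

```text
clock: 23.1
eef_pos: [0.4723, 0.0994, 0.0388]
eef_rot: [-0.0, 0.626, 0.78, -0.0]
wrist_force: [2.4, 0.4, -14.6]
finger_gap: 0.0137
finger_force: 50.0
```

It is past the peak: the catches now pull it down. I continue to home.

Request:
arm_command(series=[[-1,0,0,0.02,0],[-1,0,0,0.01,0],[-1,0,0,0.01,0],[-1,0,0,0,0],[-1,0,0,0,0],[-1,0,0,0,0],[-1,0,0,0,0],[-1,0,0,0,0],[-1,0,0,0,0],[-1,0,0,0,0]])

```text
clock: 24.35
eef_pos: [0.4728, 0.0995, 0.0369]
eef_rot: [-0.0, 0.626, 0.78, -0.0]
wrist_force: [-0.6, -1.3, -0.8]
finger_gap: 0.0141
finger_force: 50.0
```

Request:
arm_command(series=[[-1,0,0,0.01,0],[-1,0,0,0.01,0],[-1,0,0,0,0],[-1,0,0,0,0],[-1,0,0,0,0],[-1,0,0,0,0],[-1,0,0,0,0],[-1,0,0,0,0],[-1,0,0,0,0],[-1,0,0,0,0]])

```text
clock: 25.6
eef_pos: [0.4728, 0.0995, 0.0368]
eef_rot: [-0.0, 0.626, 0.78, -0.0]
wrist_force: [-11.2, -2.8, 30.9]
finger_gap: 0.0137
finger_force: 50.0
```

```bash
python3 - <<'E'
from h import *
i,d=arm.get_image("scene"); P=cloud("scene",d); s=arm.sense(); e=s['eef_pos']; print(s['clock'],e,s['wrist_force'])
X=P-[e[0],e[1],0]; a=np.radians(12.6); v=-X[...,0]*np.sin(a)+X[...,1]*np.cos(a); u=X[...,0]*np.cos(a)+X[...,1]*np.sin(a)
for lo,hi in((.02,.035),(.035,.05)):
    m=(abs(u)<.02)&(v>lo)&(v<hi)&(X[...,2]>.05)&(X[...,2]<.09); print("top z at v",lo,m.sum(),np.median(X[m][:,2]).round(4))
m=(u<-.034)&(u>-.04)&(abs(v)<.05)&(X[...,2]<.06); print("casing z",np.median(X[m][:,2]).round(4))
cv2.imwrite("pics/home.png",cv2.resize(i[180:300,200:360],None,fx=5,fy=5))
E
```

```text
25.65 [0.4728484  0.09952218 0.03680496] [-11.398552    -1.64768811  30.57819207]
top z at v 0.02 66 0.0725
top z at v 0.035 70 0.0703
casing z 0.0392
```

View pics/home.png

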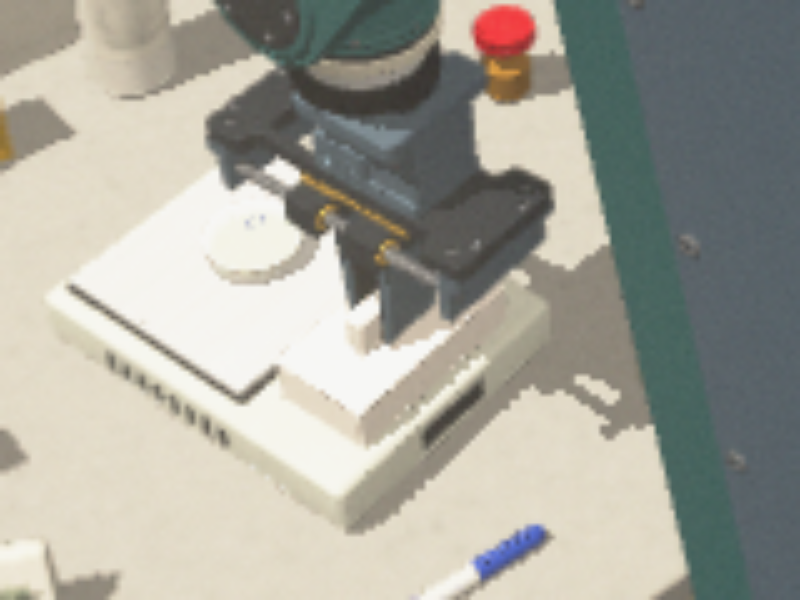

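The guard sits flush on the casing, its front corner at crop (360,440). Its top is at about 72 mm, the push is 31 N down, and the dish, jar and marker are unmoved. I'm handing it in.

```bash
python3 -c "
from station import arm
print(arm.sign_off())"
```

```text
the job is handed in; nothing more can be done
None
```

I pressed the round, bar and square keys fully down in that order, letting each up before the next, then snapped the guard home and handed in at about 26 s with the arm still pushing it down at about 31 N.

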